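# Open the child-resistant battery tub in the hall

## Robot

A 7-joint arm with a two-finger parallel gripper is mounted at the origin on the work surface. World frame = base frame: x ahead of the robot, y to its left, z up, the work surface at z = 0. Lengths are in m, angles in rad, forces in N, time in s.
With the tool pointing down it reaches from about 0.4 to 0.875 m from the base axis. Payload 6.5 kg.
Tool frame: the origin (TCP) lies on the mounting face of the last link; the fingertips stand r.nose_length ahead of it and the grasp point (between the pads) lies 147 mm ahead of it (r.nose_length is the distance from the TCP to the fingertips, in m); x points along the fingers, y is the direction in which the jaws open and shut, and the axes are right-handed (so a half turn about x gives the same grasp; the last joint's range is limited). The gripper opens to 88 mm and grips with 3 to 60 N. Pads are 18 mm wide; open, the fingers measure 123 mm over their backs; the gripper's body (75 mm by 187 mm) begins 45 mm behind the grasp point.
Start: joints at [1.047, 0.536, -0.004, 1.538, 0.003, 1.067, -0.071], TCP at [0.287, -0.583, 0.405] pointing down, gripper open.
Joint ranges: [-2.7, 2.7], [-0.37, 2.16], [-1.27, 1.26], [0.24, 2.4], [-1.31, 4.45], [0.19, 1.91], [-2.76, 2.76]. Speed limits (rad/s): [2.39, 2.39, 3.14, 3.14, 3.14, 3.14, 3.14].

## Interface

Orientations are given as [roll, pitch, yaw] about the fixed x, y, z axes, in that order (R = Rz(yaw) Ry(pitch) Rx(roll)).
In Python, from rig import telemetry, get_image, calibration, job, r gives the robot as it stands. The module is installed in compiled form; this text tells all that it offers.
- The arm moves only by the shell command python3 -m handwheel 'ROWS' [FORCE]. ROWS is JSON, a list of rows, each a list of 3 entries, a list of its own where there are three numbers: the shift along the world's x, y, z in m, then the turn about the world's z in degrees, then the opening, from -1 (shut) to 1 (fully open), so that 0 is half open. In form: [[[tx, ty, tz], spin, grip], ...]. A call has 1 to 12 rows; each row shifts and turns the commanded pose from where the row before left it; what a row does not reach is not made up. A row lasts 1/8 s, in which the tool goes at most 62.5 mm and 10.7 degrees, less where a joint would pass 70% of its speed; a pose out of reach is approached as far as the arm can. A call with a gripper value outside its range is refused whole. The fingers move at their own pace and stop on an object; FORCE is the grip in N (left out, the last holds). Time passes only in rows, so rows that do not move let the fingers close. It gives the time, the measured TCP pose, the force and the opening at its end, in the units of the state.
- telemetry.sense(): the state, without advancing time (a new reading comes with each control period).
- get_image(name): name is "scene" or "side" or "wrist"; returns the picture (480x640x3 uint8, red, green, blue); there is no depth.
- calibration(name): a dict with "fx", "fy", "cx", "cy" (pixels), "k1" (the pictures are not rectified: a ray, as slopes to the right and down, at radius r is drawn at 1 + k1 r^2 times it, then the intrinsics apply), "R" (3x3) and "t" (3): a world point X has camera coordinates R X + t. Camera axes: x right, y down, z forward; pixel columns grow to the right and rows downward; lengths in m; the calibration is good to about 2 mm. A picture is of the moment at which its call begins: read the wrist's pose just before it. calibration takes no time and is no camera call; for the wrist camera it gives the pose at the moment of the call.
- job.sign_off(): hands the job in, once; it reports no verdict.
The state is a dict: "time": time; "q": joint angles; "qd": joint speeds; "joint_torque": joint torques, N m; "position": TCP position; "ee_rot": TCP orientation; "force": force on the tool from outside, world axes, zero at the start; "moment": the same for the moment, N m; "gripper_width": finger opening in m.
Only numpy, scipy, OpenCV 4.12 (cv2) and the standard library are available. Lean on these libraries where they do the work, as an engineer would, in place of code of your own. Each camera call takes 0.05 s, during which the arm holds its last target.

## Task

Open the child-resistant battery tub that is screwed to the radiator shelf: press its cap down hard and, while pressing, turn it anticlockwise just until you feel its stop, never forcing it, then let it spring up. Lift the cap off and set it down the right way up on the lid of the bamboo case, without disturbing the bowl or the umbrella.

Things in the scene. Friction and masses are not known exactly. Their poses are not given: they have to be found in the camera images.
- tub: White round plastic tub, 104 mm wide, on a square grey foot 110 x 110 x 6 mm, fixed to the shelf. Origin: centre of the foot's underside, on the cap's turning axis, z up. Its open neck (60 mm wide) ends 98 mm above the shelf and stands inside the cap.
- cap: Loose round grey cap, 88 mm wide, skirt 30 mm high, about 0.1 kg; it starts locked on the tub, its origin 82 mm above the shelf, with the tub's yaw. Origin: centre of the skirt's lower edge, z up. When unlocked it lifts off straight up. It has 1 to 2 mm of sideways play.
- cap_deck (a point): Centre of the cap's round flat top, at the foot of the wing, 30 mm above the cap's origin. A spring under the cap holds it up: about 11 N where it is locked, 1 N more per mm pressed. Pressed down 5.5 mm (16.5 N) or more, it is free to turn; it bottoms after 8.5 mm (19.5 N).
- cap_wing (a point): Middle of the top edge of the cap's wing, the straight upright grip on its flat top: 66 mm long (along the cap's x), 14 mm thick (along its y), 26 mm high, centred on the axis.
- lock (a point): Lock hidden under the cap, on its axis, 92 mm above the shelf. Turn anticlockwise from above (drag about 0.2 N m): teeth block the first 35 degrees unless pressed; a firm stop, to be felt, lies 51 to 73 degrees from the start (differs each time). Within 7 degrees of it, let up: the spring lifts the cap 9 mm above locked height, free. Elsewhere it only returns to that height. Over 3 N m breaks it.
- case: Loose closed bamboo case with a sliding lid, 160 mm (x) x 130 mm (y) x 50 mm high, 0.8 kg. Origin: centre of its underside, z up. It stands to the left or right of the tub; the bowl stands on the other side.
- case_top (a point): Centre of the flat top of the case's lid, 50 mm above its underside.
- bowl: Loose grey ceramic bowl, 144 mm wide, 50 mm high. Origin: centre of its underside. Leave it alone.
- umbrella: Loose folded compact umbrella with a steel frame, 200 mm long (its x), 28 mm thick, lying beyond the tub. Origin: middle of its length, on the shelf. Leave it alone.
Mind the look-alikes: they are no part of the job. There is more than one size of the cap; the one meant has the size given above.

How it is judged:
By the outcome, as a careful person would: the job done as asked, in the order asked, and still so for the second after the job is handed in, with the robot touching nothing.
It also fails if it takes over 69 s, if anything falls off the work surface, if the arm or the gripper's body presses on something with over 40 N, if the wrist force passes 120 N, or if a joint passes its speed limit or range.

## Working session

There is one attempt and no reset: what is moved stays moved. The work goes in short steps, Python scripts to look and compute and a shell command to move; the robot and the scene stay as the last step left them, time stands still between calls to the robot, and variables do not carry over. Pictures are saved under pics/ and viewed, and the job is handed in when it is done.

```bash
mkdir -p pics; python3 - <<'E'
from rig import telemetry, get_image, calibration, job, r
import cv2
s=telemetry.sense()
print({k:s[k] for k in s}); print(r.nose_length)
for n in ["scene","side","wrist"]:
    c=calibration(n); print(n,c)
    im=get_image(n); cv2.imwrite(f"pics/{n}0.png",im[:,:,::-1])
E
```

```text
{'time': 0.0, 'q': array([ 1.04678111,  0.53715914, -0.00443115,  1.5388509 ,  0.00260846,
        1.06727666, -0.07121122]), 'qd': array([ 0.00142422, -0.00051697, -0.00054479,  0.0003645 , -0.00035267,
        0.00133259,  0.00104572]), 'joint_torque': array([-1.54653054e-05, -5.70996809e+01,  9.90973078e-01, -2.51604742e+01,
       -5.62355435e-02,  1.79504656e-02,  1.84312212e-04]), 'position': array([ 0.28715084, -0.58277611,  0.40385212]), 'ee_rot': array([-1.49058598,  1.56910794,  2.10888022]), 'force': array([ 0.19024137, -0.15033178, -0.1700054 ]), 'moment': array([ 0.0194025 ,  0.00674004, -0.00815386]), 'gripper_width': 0.08803849977201428}
0.166
scene {'fx': 435.8156450963458, 'fy': 435.8156450963458, 'cx': 319.8721382930697, 'cy': 231.30674837349608, 'k1': -0.01006288809828263, 'R': array([[-0.84057469,  0.54145482,  0.01615142],
       [ 0.30862143,  0.50319353, -0.8071859 ],
       [-0.44518198, -0.67351537, -0.59007631]]), 't': array([ 0.49745817, -0.07785901,  1.11109201])}
side {'fx': 555.9895598018701, 'fy': 555.9895598018701, 'cx': 327.51573384354515, 'cy': 240.79758795629115, 'k1': -0.13272512751750815, 'R': array([[-9.85604456e-01, -1.69066561e-01, -5.94583256e-04],
       [-8.11690946e-02,  4.76269260e-01, -8.75545070e-01],
       [ 1.48308575e-01, -8.62892861e-01, -4.83136085e-01]]), 't': array([0.58398096, 0.13927566, 0.88715982])}
wrist {'fx': 375.3796608540362, 'fy': 375.3796608540362, 'cx': 322.0766983615202, 'cy': 239.50160153408297, 'k1': -0.07608717786712334, 'R': array([[ 0.44140641, -0.8973049 , -0.00207437],
       [-0.85966103, -0.4235488 ,  0.28563846],
       [-0.25718338, -0.12429939, -0.95833521]]), 't': array([-0.64880164, -0.0399502 ,  0.39008187])}
```

View pics/scene0.png

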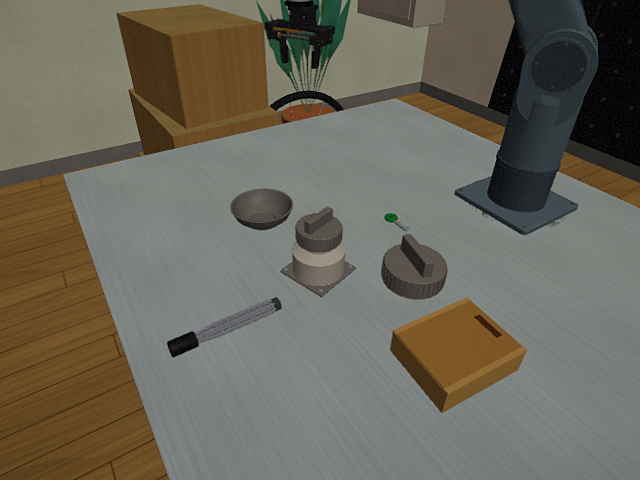

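View pics/side0.png

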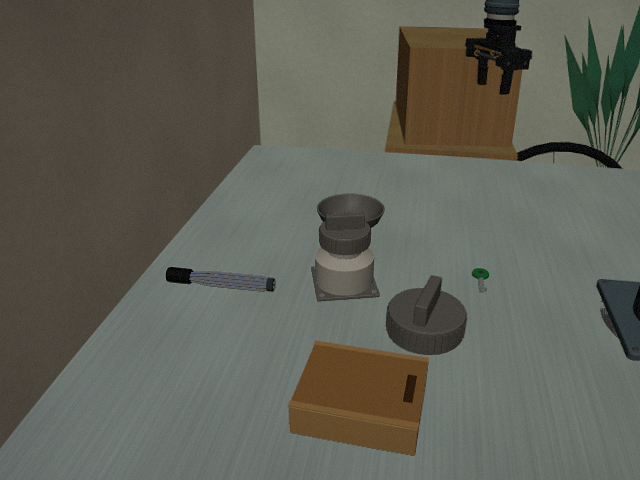

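View pics/wrist0.png

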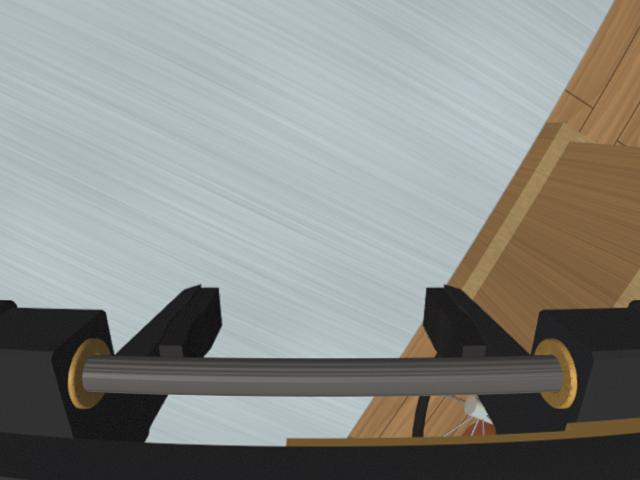

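Scene: the tub with its cap is at about (319,250), a larger look-alike cap at (414,270), the case at (458,350), the bowl at (261,208), and the umbrella runs from (170,345) to (280,303). The wrist camera doesn't see the objects. I'll enlarge crops to pick exact corners.

```bash
cat > h.py <<'E'
import numpy as np, cv2
from rig import calibration
def ray(n,u,v,c=None):
    c=c or calibration(n)
    K=np.array([[c['fx'],0,c['cx']],[0,c['fy'],c['cy']],[0,0,1]])
    p=cv2.undistortPoints(np.array([[[u,v]]],float),K,np.array([c['k1'],0,0,0,0]))[0,0]
    R=np.array(c['R']);t=np.array(c['t'])
    return -R.T@t, R.T@np.array([p[0],p[1],1])
def plane(n,u,v,z,c=None):
    o,d=ray(n,u,v,c); return o+d*(z-o[2])/d[2]
def tri(p1,p2):
    A=np.zeros((3,3));b=np.zeros(3);rs=[ray(*p1),ray(*p2)]
    for o,d in rs:
        d=d/np.linalg.norm(d);P=np.eye(3)-np.outer(d,d);A+=P;b+=P@o
    x=np.linalg.solve(A,b)
    res=[np.linalg.norm(np.cross(x-o,d/np.linalg.norm(d))) for o,d in rs]
    return x,res
def proj(n,X,c=None):
    c=c or calibration(n)
    K=np.array([[c['fx'],0,c['cx']],[0,c['fy'],c['cy']],[0,0,1]])
    return cv2.projectPoints(np.array([X],float),cv2.Rodrigues(np.array(c['R']))[0],np.array(c['t']),K,np.array([c['k1'],0,0,0,0]))[0].reshape(2)
E
python3 - <<'E'
import cv2
a=cv2.imread('pics/scene0.png');b=cv2.imread('pics/side0.png')
cv2.imwrite('pics/c1.png',cv2.resize(a[190:310,270:370],None,fx=6,fy=5,interpolation=cv2.INTER_CUBIC)[:600])
cv2.imwrite('pics/c2.png',cv2.resize(b[200:310,300:400],None,fx=5,fy=5,interpolation=cv2.INTER_CUBIC))
cv2.imwrite('pics/c3.png',cv2.resize(a[290:415,380:535],None,fx=4.5,fy=4.5,interpolation=cv2.INTER_CUBIC))
cv2.imwrite('pics/c4.png',cv2.resize(b[335:460,280:440],None,fx=4.5,fy=4.5,interpolation=cv2.INTER_CUBIC))
E
```

```text
(no output)
```

View pics/c1.png

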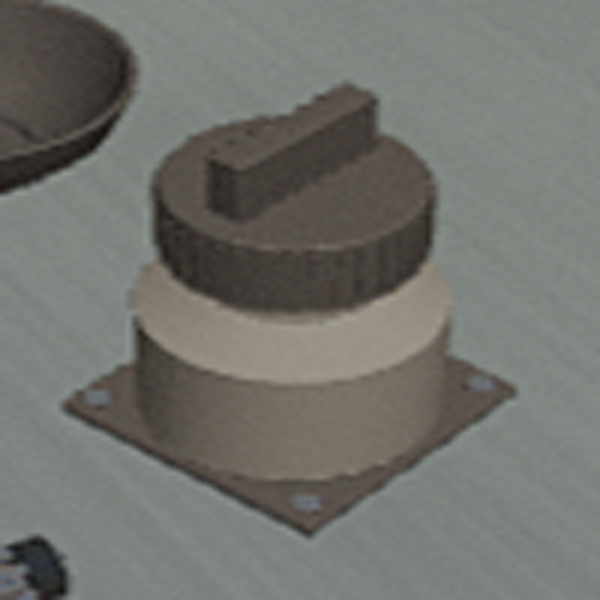

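View pics/c2.png

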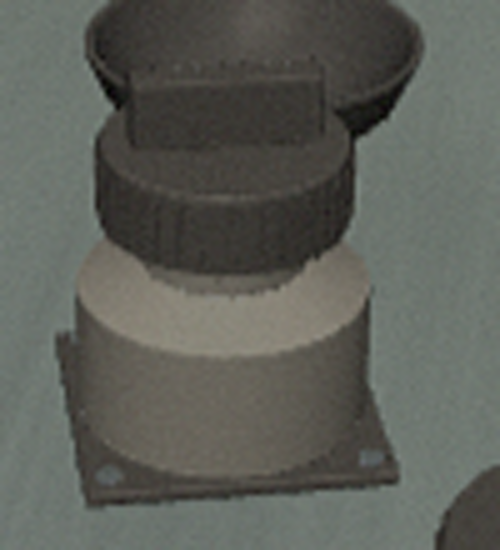

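View pics/c3.png

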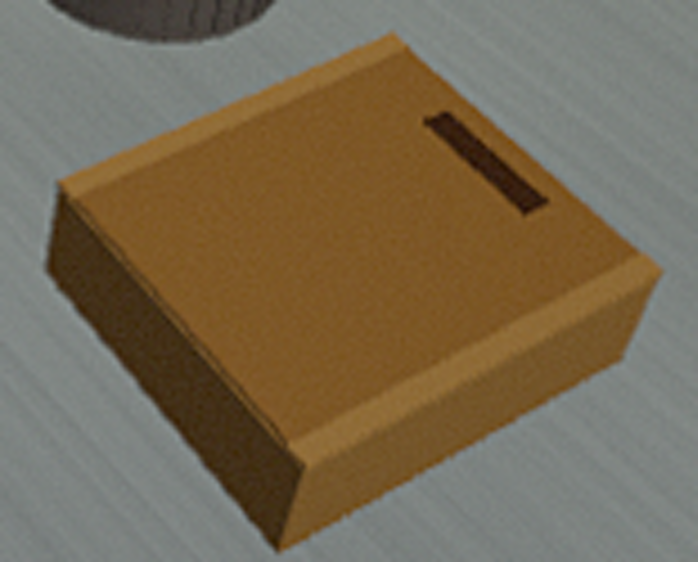

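View pics/c4.png

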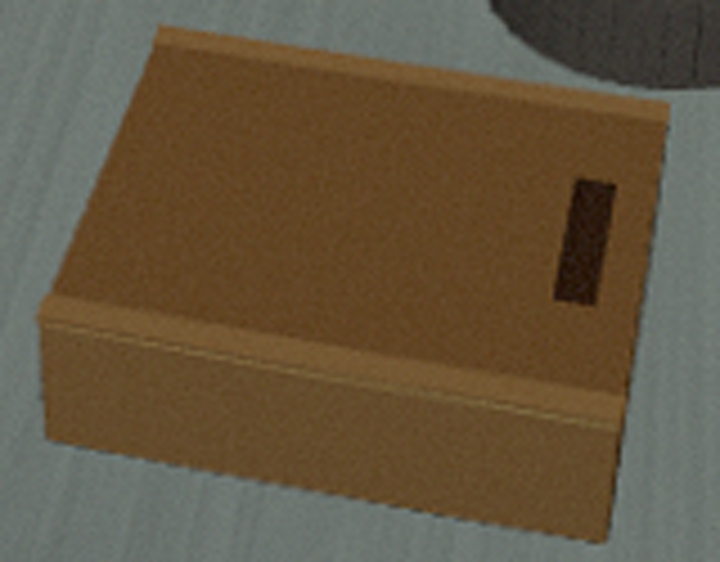

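```bash
python3 - <<'E'
from h import *
np.set_printoptions(precision=4,suppress=True)
f=lambda p,sx,sy,ox,oy:((p[0]+.5)/sx-.5+ox,(p[1]+.5)/sy-.5+oy)
S=lambda p:f(p,6,5,270,190); D=lambda p:f(p,5,5,300,200)
print('wing corners scene z=.138')
ws=[plane('scene',*S(p),.138) for p in [(208,160),(240,172),(348,84),(378,97)]]
for w in ws: print(w)
m=sum(ws)/4; print('mean',m); d=(ws[2]+ws[3]-ws[0]-ws[1])/2; print('len',np.linalg.norm(d),'ang',np.degrees(np.arctan2(d[1],d[0])))
ws=[plane('side',*D(p),.138) for p in [(133,88),(133,70),(325,80),(322,64)]]
for w in ws: print(w)
m=sum(ws)/4; print('side mean',m); d=(ws[2]+ws[3]-ws[0]-ws[1])/2; print('len',np.linalg.norm(d),'ang',np.degrees(np.arctan2(d[1],d[0])))
print('foot scene z=.006')
fs=[plane('scene',*S(p),.004) for p in [(65,405),(310,530),(515,390)]]
for w in fs: print(w)
print('centre',(fs[0]+fs[2])/2,[np.linalg.norm(fs[i]-fs[i+1]) for i in (0,1)],np.degrees(np.arctan2(*(fs[1]-fs[0])[1::-1])))
fs=[plane('side',*D(p),.004) for p in [(58,335),(90,500),(397,475)]]
for w in fs: print(w)
print('centre',(fs[0]+fs[2])/2,[np.linalg.norm(fs[i]-fs[i+1]) for i in (0,1)],np.degrees(np.arctan2(*(fs[1]-fs[0])[1::-1])))
C=lambda p:f(p,4.5,4.5,380,290)
cs=[plane('scene',*C(p),.05) for p in [(60,185),(395,35),(662,270),(303,463)]]
print('case');[print(c) for c in cs]; print(sum(cs)/4,[np.linalg.norm(cs[i]-cs[(i+1)%4]) for i in range(4)],np.degrees(np.arctan2(*(cs[1]-cs[0])[1::-1])))
C=lambda p:f(p,4.5,4.5,280,335)
cs=[plane('side',*C(p),.05) for p in [(160,28),(668,103),(622,403),(40,318)]]
print('case');[print(c) for c in cs]; print(sum(cs)/4,[np.linalg.norm(cs[i]-cs[(i+1)%4]) for i in range(4)],np.degrees(np.arctan2(*(cs[1]-cs[0])[1::-1])))
# decoy/bowl/umbrella
a=[plane('side',*p,.05) for p in [(318,210),(385,210)]];print('bowl rim',a,sum(a)/2)
print('decoy', plane('scene',414,264,.04))
print('umb',plane('scene',170,345,.014),plane('scene',280,303,.014))
E
```

```text
wing corners scene z=.138
[ 0.6077 -0.0311  0.138 ]
[ 0.6034 -0.0198  0.138 ]
[ 0.5443 -0.0511  0.138 ]
[ 0.5412 -0.0387  0.138 ]
mean [ 0.5742 -0.0352  0.138 ]
len 0.06573938692593302 ang -162.8156463267359
[ 0.598  -0.0194  0.138 ]
[ 0.6003 -0.0328  0.138 ]
[ 0.5356 -0.0361  0.138 ]
[ 0.5379 -0.0482  0.138 ]
side mean [ 0.5679 -0.0341  0.138 ]
len 0.06443280494780844 ang -165.54899143393965
foot scene z=.006
[ 0.6385 -0.0738  0.004 ]
[0.6074 0.0288 0.004 ]
[ 0.5048 -0.0019  0.004 ]
centre [ 0.5716 -0.0379  0.004 ] [np.float64(0.10722847108132315), np.float64(0.10709026520061621)] 106.8928324868086
[ 0.6364 -0.0748  0.004 ]
[0.6047 0.0292 0.004 ]
[ 0.5024 -0.0034  0.004 ]
centre [ 0.5694 -0.0391  0.004 ] [np.float64(0.10875734001055411), np.float64(0.10734806331550721)] 106.96528781718717
case
[0.5794 0.194  0.05  ]
[0.4202 0.2054 0.05  ]
[0.4293 0.3324 0.05  ]
[0.5884 0.3194 0.05  ]
[0.5043 0.2628 0.05  ] [np.float64(0.15963319686552893), np.float64(0.12725929678820322), np.float64(0.15958596040987422), np.float64(0.12575056160357462)] 175.89589943222427
case
[0.5769 0.1942 0.05  ]
[0.4186 0.2043 0.05  ]
[0.4282 0.3271 0.05  ]
[0.5857 0.322  0.05  ]
[0.5023 0.2619 0.05  ] [np.float64(0.15857121353054693), np.float64(0.12314133950392142), np.float64(0.1576037304090472), np.float64(0.12817989493617188)] 176.3300201447405
bowl rim [array([ 0.6509, -0.2237,  0.05  ]), array([ 0.5138, -0.2472,  0.05  ])] [ 0.5823 -0.2355  0.05  ]
decoy [0.4287 0.0815 0.04  ]
umb [0.8838 0.0027 0.014 ] [0.6867 0.0137 0.014 ]
```

```bash
python3 - <<'E'
from h import *
from scipy.spatial.transform import Rotation as Ro
from rig import telemetry
R=Ro.from_euler('xyz',telemetry.sense()['ee_rot']).as_matrix();print(R)
print(np.degrees(np.arctan2(R[1,1],R[0,1])))
E
```

```text
[[-7.13134216e-04  4.42061973e-01 -8.96984227e-01]
 [ 1.15177402e-03 -8.96983497e-01 -4.42062529e-01]
 [-9.99999082e-01 -1.34837304e-03  1.30514127e-04]]
-63.76445699811873
```

```bash
python3 -m handwheel '[[[0.0237,0.0455,0],-0.8,1],[[0.0237,0.0455,0],-0.8,1],[[0.0237,0.0455,0],-0.8,1],[[0.0237,0.0455,0],-0.8,1],[[0.0237,0.0455,0],-0.8,1],[[0.0237,0.0455,0],-0.8,1],[[0.0237,0.0455,0],-0.8,1],[[0.0237,0.0455,0],-0.8,1],[[0.0237,0.0455,0],-0.8,1],[[0.0237,0.0455,0],-0.8,1],[[0.0237,0.0455,0],-0.8,1],[[0.0237,0.0455,0],-0.4,1]]'
python3 -m handwheel '[[[0,0,0],0,1],[[0,0,0],0,1]]'
python3 - <<'E'
from h import *
from rig import telemetry,get_image
s=telemetry.sense();print(s['q'],s['position'])
im=get_image('wrist')[:,:,::-1];cv2.imwrite('pics/w1.png',im)
print(proj('wrist',[.571,-.036,.138]))
E
```

```text
time: 1.65
position: [0.5722, -0.0356, 0.4046]
ee_rot: [0.261, 1.57, -2.583]
force: [0.8, -0.9, -1.1]
gripper_width: 0.088
time: 1.9
position: [0.5714, -0.0377, 0.4044]
ee_rot: [0.316, 1.57, -2.529]
force: [-0.7, -1.2, -0.5]
gripper_width: 0.0882
[ 0.13012038  0.41339182 -0.18637945  1.74030873  0.08956117  0.99718599
 -1.3634095 ] [ 0.57136341 -0.03771087  0.40435376]
[318.35822789 237.38495558]
```

View pics/w1.png

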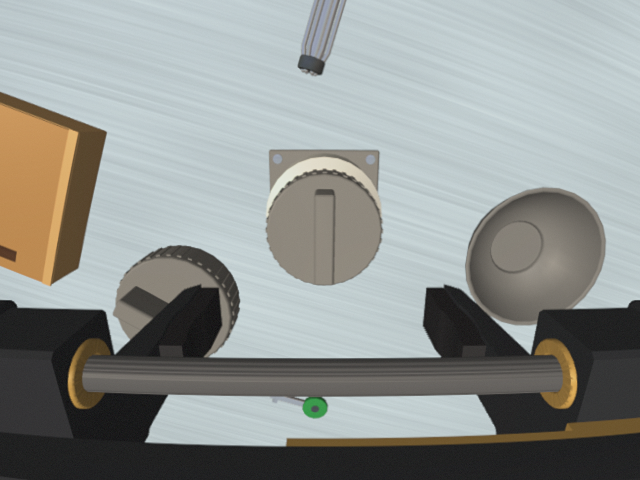

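Wrist view: the cap is centred near (324,228), its wing runs from (325,192) to (325,284), and it lines up between the jaws. Next I'll refine its axis and yaw.

```bash
python3 - <<'E'
from h import *
im=cv2.imread('pics/w1.png')
cv2.imwrite('pics/w1c.png',cv2.resize(im[145:300,255:395],None,fx=5,fy=3.8,interpolation=cv2.INTER_CUBIC))
from rig import telemetry
s=telemetry.sense();print(s['position'],s['force'],s['ee_rot'])
for z,y in ((.112,.0),):
  # deck outline extremes
  L=plane('wrist',266,232,.112);Rr=plane('wrist',382,228,.112);B=plane('wrist',324,285,.112)
  print(L,Rr,(L+Rr)/2,np.linalg.norm(L-Rr),B)
E
```

```text
[ 0.57122296 -0.03848029  0.40443431] [-1.27834936 -0.28812023 -0.83534316] [ 0.48320232  1.56944268 -2.36284083]
[0.55620941 0.00104028 0.112     ] [ 0.58457638 -0.0816192   0.112     ] [ 0.5703929  -0.04028946  0.112     ] 0.08739150188254895 [ 0.52753946 -0.05343794  0.112     ]
```

View pics/w1c.png

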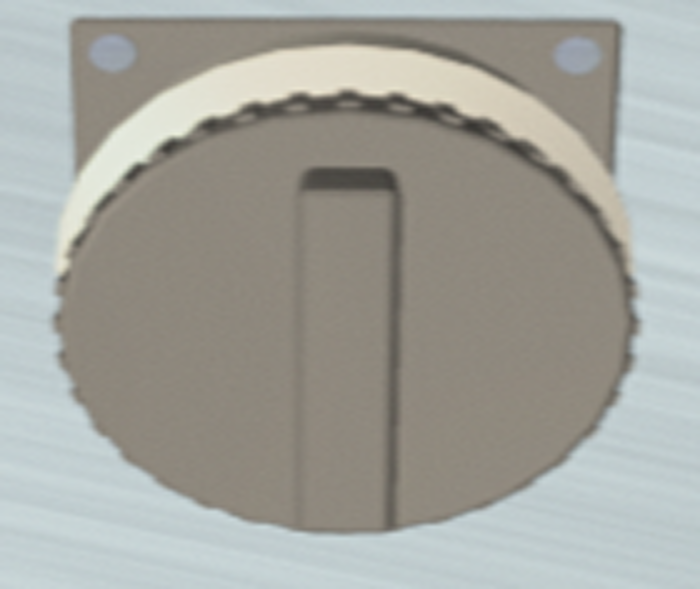

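```bash
python3 - <<'E'
from h import *
from scipy.spatial.transform import Rotation as Ro
f=lambda p:((p[0]+.5)/5-.5+255,(p[1]+.5)/3.8-.5+145)
from rig import telemetry
w=[plane('wrist',*f(p),.138) for p in [(301,190),(391,190),(300,528),(388,528)]]
for q in w: print(q)
print(sum(w)/4,np.linalg.norm(w[0]-w[1]),np.linalg.norm(w[0]-w[2]))
d=w[0]+w[1]-w[2]-w[3];print(np.degrees(np.arctan2(d[1],d[0])))
k=[plane('wrist',*f(p),.006) for p in [(73,20),(619,24)]];d=k[0]-k[1];print('foot',np.degrees(np.arctan2(d[1],d[0])),np.linalg.norm(d))
s=telemetry.sense();print(s['position']);R=Ro.from_euler('xyz',s['ee_rot']).as_matrix();print(R,np.degrees(np.arctan2(R[1,1],R[0,1])))
E
```

```text
[ 0.59856037 -0.02525274  0.138     ]
[ 0.60202405 -0.03665405  0.138     ]
[ 0.53746305 -0.04328958  0.138     ]
[ 0.54109698 -0.05525797  0.138     ]
[ 0.56978611 -0.04011358  0.138     ] 0.011915826643824397 0.06370407752924827
16.71364855107545
foot 106.36059121501165 0.10786484563440916
[ 0.57122296 -0.03848029  0.40443431]
[[-9.63514585e-04  2.91265870e-01 -9.56641659e-01]
 [-9.50791264e-04 -9.56641938e-01 -2.91264998e-01]
 [-9.99999084e-01  6.28928459e-04  1.19867150e-03]] -73.06623951294856
```

```bash
python3 -m handwheel '[[[-0.001,0,-0.03],0,1],[[0,0,-0.03],0,1],[[0,0,-0.03],0,0.2],[[0,0,-0.02],0,-0.2],[[0,0,-0.0125],0,-0.4],[[0,0,0],0,-0.4],[[0,0,0],0,-0.4]]' 30
python3 -c "
from rig import telemetry as t
s=t.sense();print(s['position'],s['force'],s['moment'],s['gripper_width'])"
```

```text
time: 2.82
position: [0.571, -0.0374, 0.2831]
ee_rot: [2.734, 1.569, -0.111]
force: [-0.0, -0.2, -0.2]
gripper_width: 0.0402
[ 0.57101612 -0.03741631  0.2830644 ] [-0.03956093 -0.24129103 -0.16311904] [-0.01416069  0.03192619  0.05242351] 0.040152778893043674
```

```bash
python3 -m handwheel '[[[0,-0.001,-0.0025],0,-0.4],[[0,0,0],0,-0.8],[[0,0,0],0,-1],[[0,0,0],0,-1],[[0,0,0],0,-1]]' 30
python3 -c "
from rig import telemetry as t,get_image
import cv2
s=t.sense();print(s['position'],s['force'],s['moment'],s['gripper_width'])
cv2.imwrite('pics/sd2.png',get_image('side')[:,:,::-1]);cv2.imwrite('pics/w2.png',get_image('wrist')[:,:,::-1])"
```

```text
time: 3.45
position: [0.5709, -0.0387, 0.28]
ee_rot: [1.95, 1.57, -0.895]
force: [1.4, -3.7, 2.1]
gripper_width: 0.0137
[ 0.57089882 -0.0387088   0.27996993] [ 1.43412262 -3.66165553  2.05508816] [-0.66807942 -0.11038313 -0.03443031] 0.013653858110719282
```

View pics/sd2.png

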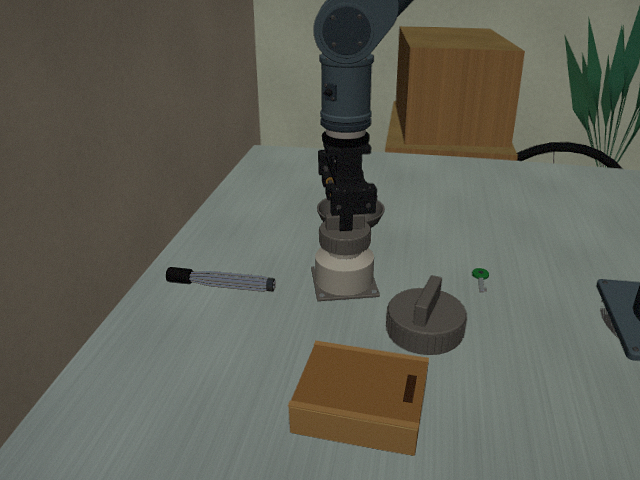

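The grip is on the wing at 13.7 mm, with a slight sideways load toward -y. I'll press now.

```bash
python3 -m handwheel '[[[0,-0.001,0],0,-1],[[0,0,-0.002],0,-1],[[0,0,-0.002],0,-1],[[0,0,0],0,-1],[[0,0,0],0,-1]]' 60
python3 -c "
from rig import telemetry as t,get_image
s=t.sense();print(s['position'],s['force'],s['moment'],s['gripper_width'])"
```

```text
time: 4.18
position: [0.571, -0.0389, 0.277]
ee_rot: [2.875, 1.57, 0.031]
force: [-1.4, -3.3, 13.4]
gripper_width: 0.0138
[ 0.57103483 -0.03887826  0.27698961] [-1.44534949 -3.34264548 13.4340816 ] [-0.51277512  0.54757949 -0.08203128] 0.013809160047457072
```

```bash
python3 -m handwheel '[[[0,-0.001,-0.002],0,-1],[[0,0,-0.002],0,-1],[[0,0,0],0,-1],[[0,0,0],0,-1]]'
python3 -c "
from rig import telemetry as t,get_image
s=t.sense();print(s['position'],s['force'],s['moment'],s['gripper_width'])"
```

```text
time: 4.68
position: [0.5711, -0.0392, 0.2734]
ee_rot: [-2.789, 1.569, 0.651]
force: [-2.4, -0.9, 15.9]
gripper_width: 0.0136
[ 0.57109648 -0.03915637  0.2733596 ] [-2.40715446 -0.91066435 15.86485123] [-0.11064755  0.8533501  -0.11490691] 0.013594317190682756
```

```bash
python3 -m handwheel '[[[-0.001,0,-0.002],0,-1],[[0,0,-0.001],0,-1],[[0,0,0],0,-1],[[0,0,0],0,-1]]'
python3 -c "
from rig import telemetry as t,get_image
s=t.sense();print(s['position'],s['force'],s['moment'],s['gripper_width'])"
```

```text
time: 5.18
position: [0.5708, -0.0391, 0.2713]
ee_rot: [3.093, 1.567, 0.25]
force: [-3.0, -1.2, 21.1]
gripper_width: 0.0137
[ 0.57075009 -0.03914094  0.27130182] [-3.00460123 -1.20760961 21.07578531] [-0.11701658  0.91065508 -0.07061687] 0.013663616889960853
```

```bash
python3 -m handwheel '[[[0,0,0],3,-1],[[0,0,0],3,-1],[[0,0,0],3,-1],[[0,0,0],3,-1],[[0,0,0],0,-1],[[0,0,0],0,-1]]'
cat > st.py <<'E'
from rig import telemetry as t
import numpy as np
from scipy.spatial.transform import Rotation as Ro
s=t.sense();R=Ro.from_euler('xyz',s['ee_rot']).as_matrix();np.set_printoptions(precision=4,suppress=True)
print(s['time'],s['position'],'F',s['force'],'M',s['moment'],s['gripper_width'],'turn',np.degrees(np.arctan2(R[1,1],R[0,1]))+73.07)
E
python3 st.py
```

```text
time: 5.92
position: [0.5713, -0.0388, 0.2714]
ee_rot: [2.916, 1.565, 0.281]
force: [-1.1, 0.1, 18.6]
gripper_width: 0.0135
5.925 [ 0.5713 -0.0388  0.2714] F [-1.0631  0.0826 18.5923] M [ 0.0231  0.3538 -0.1817] 0.013455798183273372 turn 12.129131574287065
```

Turning freely: Mz is -0.18, about the drag given, and Fz is 18.6 N. I'll keep turning.

```bash
python3 -m handwheel '[[[0,0,0],4,-1],[[0,0,0],4,-1],[[0,0,0],4,-1],[[0,0,0],4,-1],[[0,0,0],0,-1]]';python3 st.py
python3 -m handwheel '[[[0,0,0],4,-1],[[0,0,0],4,-1],[[0,0,0],4,-1],[[0,0,0],4,-1],[[0,0,0],0,-1]]';python3 st.py
```

```text
time: 6.55
position: [0.5712, -0.0386, 0.2714]
ee_rot: [2.71, 1.566, 0.355]
force: [-0.7, 1.0, 18.5]
gripper_width: 0.0135
6.55 [ 0.5712 -0.0386  0.2714] F [-0.6744  1.0216 18.5133] M [ 0.1599  0.4282 -0.2185] 0.013481235163337532 turn 28.174264394628104
time: 7.18
position: [0.5711, -0.0385, 0.2713]
ee_rot: [2.469, 1.566, 0.394]
force: [-2.2, 0.2, 19.7]
gripper_width: 0.013
7.175 [ 0.5711 -0.0385  0.2713] F [-2.1929  0.1922 19.6638] M [ 0.1827  0.5933 -0.1839] 0.013048242992417976 turn 44.175203196106395
```

```bash
python3 -m handwheel '[[[0,0,0],2,-1],[[0,0,0],2,-1],[[0,0,0],0,-1]]' | grep force;python3 st.py
python3 -m handwheel '[[[0,0,0],2,-1],[[0,0,0],0,-1]]' | grep force;python3 st.py
```

```text
force: [-1.9, 1.3, 21.3]
7.55 [ 0.571  -0.0383  0.2713] F [-1.944   1.3127 21.2656] M [ 0.1788  0.6699 -0.3243] 0.01353134659304918 turn 48.15560631436303
force: [-3.0, -0.1, 19.8]
7.8 [ 0.571  -0.0383  0.2713] F [-3.0252 -0.053  19.8292] M [ 0.1309  0.6414 -0.2851] 0.013393891243005274 turn 50.155818860339636
```

```bash
python3 -m handwheel '[[[0,0,0],2,-1],[[0,0,0],0,-1]]' | grep force;python3 st.py
```

```text
force: [-2.2, 0.8, 20.2]
8.05 [ 0.571  -0.0383  0.2713] F [-2.1776  0.7575 20.1875] M [ 0.1902  0.5975 -0.2717] 0.013272716396467822 turn 52.15294379031902
```

```bash
python3 -m handwheel '[[[0,0,0],2,-1],[[0,0,0],0,-1]]' | grep force;python3 st.py
```

```text
force: [-2.2, 1.4, 19.3]
8.3 [ 0.571  -0.0383  0.2713] F [-2.2087  1.4057 19.3189] M [ 0.1648  0.6038 -0.2811] 0.0137307995527734 turn 54.15507446813771
```

```bash
python3 -m handwheel '[[[0,0,0],2,-1],[[0,0,0],0,-1]]' | grep force;python3 st.py
```

```text
force: [-1.9, 1.0, 20.2]
8.55 [ 0.571  -0.0383  0.2713] F [-1.912   1.0489 20.2492] M [ 0.1645  0.658  -0.3215] 0.013297352109797385 turn 56.15589977877417
```

```bash
python3 -m handwheel '[[[0,0,0],2,-1],[[0,0,0],0,-1]]' | grep force;python3 st.py
```

```text
force: [-2.1, 0.5, 19.8]
8.8 [ 0.5709 -0.0383  0.2713] F [-2.072   0.5183 19.7895] M [ 0.1703  0.7354 -0.3029] 0.013557420586278495 turn 58.155102234217544
```

```bash
python3 -m handwheel '[[[0,0,0],2,-1],[[0,0,0],0,-1]]' | grep force;python3 st.py
```

```text
force: [-3.3, 1.3, 21.0]
9.05 [ 0.5708 -0.0383  0.2713] F [-3.2684  1.3175 20.9951] M [ 0.192   0.8096 -0.4902] 0.01400016686704998 turn 60.12374753737443
```

```bash
python3 -m handwheel '[[[0,0,0],2,-1],[[0,0,0],0,-1]]' | grep force;python3 st.py; python3 -c "
from rig import get_image
import cv2
cv2.imwrite('pics/w3.png',get_image('wrist')[:,:,::-1])"
```

```text
force: [-6.3, 1.5, 22.8]
9.3 [ 0.5703 -0.0382  0.2713] F [-6.3154  1.457  22.8076] M [ 0.2236  1.2197 -0.7086] 0.013624117670073427 turn 62.092954731835164
```

View pics/w3.png

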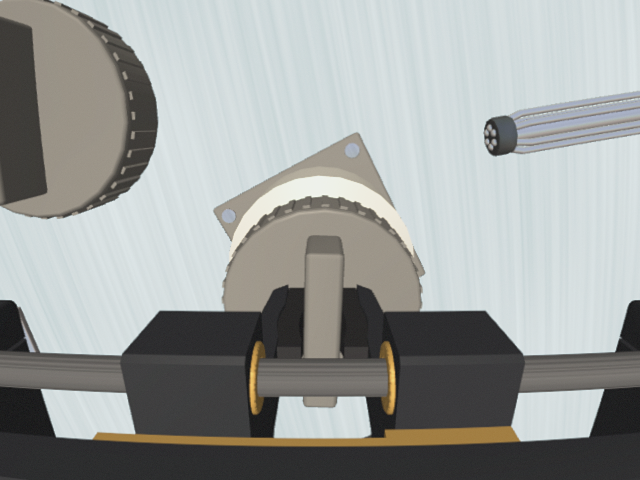

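The stop is felt: Mz rose from -0.30 to -0.49 to -0.71 N m at about 60–62°. I'll relax 2° and let up slowly.

```bash
python3 -m handwheel '[[[0,0,0],-2,-1],[[0,0,0],0,-1],[[0,0,0.002],0,-1],[[0,0,0.002],0,-1],[[0,0,0.002],0,-1],[[0,0,0],0,-1]]' 40| grep force;python3 st.py
python3 -m handwheel '[[[0,0,0.002],0,-1],[[0,0,0.002],0,-1],[[0,0,0],0,-1]]' | grep force;python3 st.py
```

```text
force: [-2.0, 0.8, 13.0]
10.1 [ 0.5703 -0.0383  0.2763] F [-2.0008  0.7739 13.0078] M [ 0.0983  0.3835 -0.0522] 0.013969930745710187 turn 60.20152426239441
force: [-0.0, 0.9, 9.3]
10.475 [ 0.5702 -0.0383  0.28  ] F [-0.0496  0.8844  9.3048] M [0.1575 0.2458 0.0027] 0.013579607733662638 turn 60.201847802022485
```

```bash
python3 -m handwheel '[[[0,0,0.002],0,-1],[[0,0,0.002],0,-1],[[0,0,0.001],0,-1],[[0,0,0],0,-1]]' | grep force;python3 st.py
python3 -m handwheel '[[[0,0,0.002],0,-1],[[0,0,0.001],0,-1],[[0,0,0],0,-1],[[0,0,0],0,-1]]' | grep force;python3 st.py
```

```text
force: [1.6, 2.6, 6.3]
10.975 [ 0.5701 -0.0386  0.2842] F [1.5609 2.5708 6.3343] M [ 0.8068 -0.2982 -0.0428] 0.013500458911818803 turn 60.171031880408265
force: [2.1, 4.2, 1.9]
11.475 [ 0.5698 -0.0398  0.2868] F [2.1423 4.1505 1.864 ] M [ 0.8356 -0.6262 -0.1121] 0.01349803143515588 turn 60.1090686904725
```

```bash
python3 -m handwheel '[[[0,0,0.002],0,-1],[[0,0,0.002],0,-1],[[0,0,0.002],0,-1],[[0,0,0],0,-1],[[0,0,0],0,-1]]' | grep force;python3 st.py
python3 -c "
from rig import get_image
import cv2
cv2.imwrite('pics/sd4.png',get_image('side')[150:350,240:460,::-1].repeat(3,0).repeat(3,1))"
```

```text
force: [4.0, 3.6, -2.9]
12.1 [ 0.5695 -0.0399  0.292 ] F [ 4.0336  3.6333 -2.8913] M [ 0.9258 -0.9458 -0.0229] 0.013643328646258276 turn 60.12369278690841
```

View pics/sd4.png

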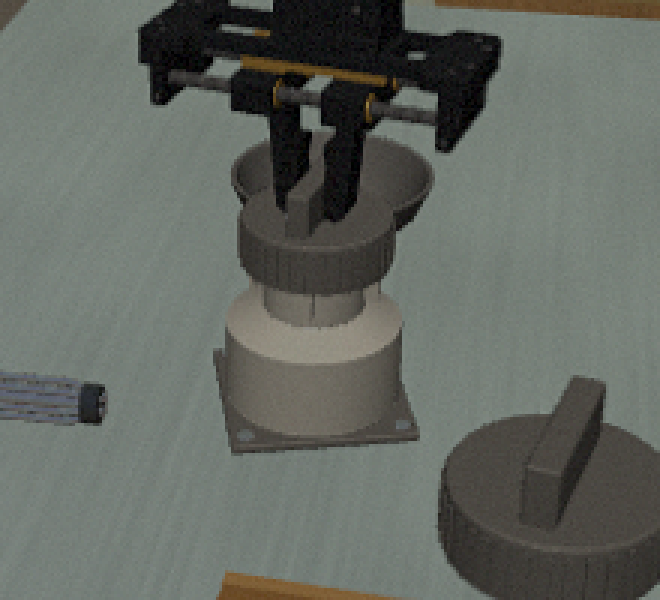

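The cap has sprung up and is free. I'll ease off the sideways load and lift.

```bash
python3 -m handwheel '[[[0.001,0.001,0],0,-1],[[0,0,0.003],0,-1],[[0,0,0.004],0,-1],[[0,0,0.005],0,-1],[[0,0,0.006],0,-1],[[0,0,0],0,-1]]' | grep force;python3 st.py
```

```text
force: [-0.7, 0.4, -0.8]
12.9 [ 0.5709 -0.0392  0.3114] F [-0.7482  0.3735 -0.8197] M [-0.0225 -0.0767  0.0514] 0.013822004126625908 turn 60.08826858554414
```

```bash
python3 -m handwheel '[[[0,0,0.02],0,-1],[[0,0,0.03],0,-1],[[0,0,0.02],0,-1],[[0,0,0],0,-1],[[0,0,0],0,-1]]' | grep force;python3 st.py
python3 -c "
from rig import get_image
import cv2
cv2.imwrite('pics/sd5.png',get_image('side')[:,:,::-1]);cv2.imwrite('pics/sc5.png',get_image('scene')[:,:,::-1])"
```

```text
force: [-0.2, 0.7, -0.8]
13.525 [ 0.5703 -0.0392  0.3797] F [-0.2489  0.7154 -0.8105] M [-0.0514 -0.0854  0.0151] 0.013273849356590463 turn 60.099334429549764
```

View pics/sd5.png

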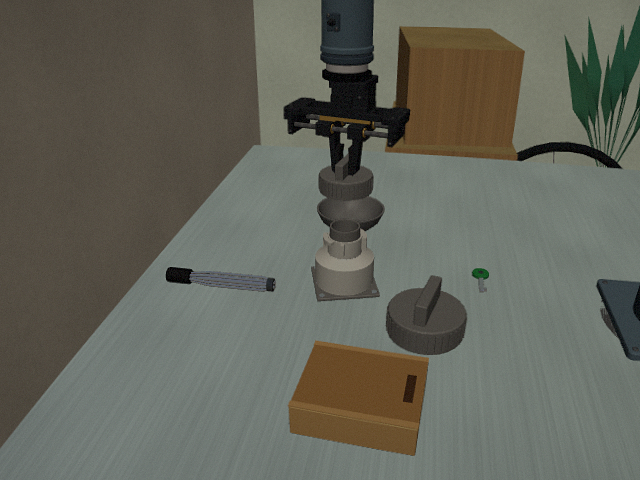

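```bash
python3 -m handwheel '[[[-0.003,0.014,0],0,-1],[[-0.006,0.028,0],0,-1],[[-0.009,0.04,0],0,-1],[[-0.009,0.04,0],0,-1],[[-0.009,0.04,0],0,-1],[[-0.009,0.04,0],0,-1],[[-0.009,0.04,0],0,-1],[[-0.007,0.032,0],0,-1],[[-0.004,0.018,0],0,-1],[[-0.002,0.01,0],0,-1],[[0,0,0],0,-1],[[0,0,0],0,-1]]' | grep force;python3 st.py
python3 -m handwheel '[[[0,0,-0.03],0,-1],[[0,0,-0.04],0,-1],[[0,0,-0.03],0,-1],[[0,0,-0.015],0,-1],[[0,0,0],0,-1],[[0,0,0],0,-1]]' | grep force;python3 st.py
python3 -c "
from rig import get_image
import cv2
cv2.imwrite('pics/sd6.png',get_image('side')[:,:,::-1]);cv2.imwrite('pics/sc6.png',get_image('scene')[:,:,::-1])"
```

```text
force: [-0.2, -0.1, -0.4]
15.125 [0.5042 0.2617 0.3805] F [-0.1549 -0.0646 -0.3969] M [-0.0706 -0.0534 -0.0096] 0.013618994572307669 turn 59.99827418161007
force: [0.4, -0.1, -0.5]
15.875 [0.5043 0.2631 0.2669] F [ 0.431  -0.0637 -0.4851] M [-0.0427 -0.0416 -0.0154] 0.013835583475403434 turn 60.07867399219166
```

View pics/sd6.png

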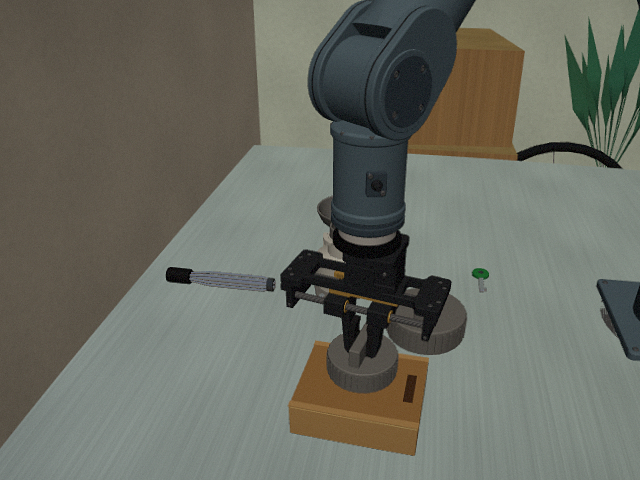

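View pics/sc6.png

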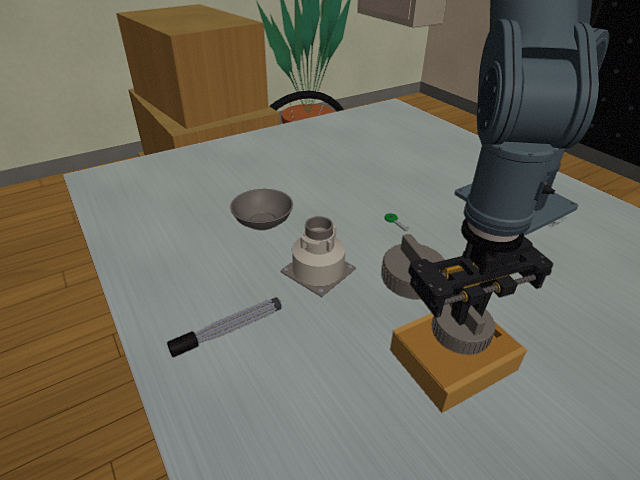

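The cap hovers over the lid's centre, at about (463,325) in scene. The tub's neck is open, and the bowl and umbrella haven't moved. Lowering in small steps until it touches.

```bash
python3 -m handwheel '[[[0,0,-0.006],0,-1],[[0,0,-0.005],0,-1],[[0,0,-0.002],0,-1],[[0,0,-0.002],0,-1],[[0,0,0],0,-1],[[0,0,0],0,-1]]' | grep force;python3 st.py
python3 -m handwheel '[[[0,0,-0.002],0,-1],[[0,0,0],0,-1],[[0,0,0],0,-1]]' | grep force;python3 st.py
```

```text
force: [0.3, 0.5, -0.1]
16.725 [0.5037 0.263  0.2508] F [ 0.3427  0.5482 -0.0764] M [ 0.0104 -0.0189  0.028 ] 0.013416617765428369 turn 60.10318506053721
force: [-0.5, 0.0, -1.0]
17.1 [0.5037 0.2629 0.2487] F [-0.4722  0.0068 -0.9648] M [-0.029  -0.0593 -0.0129] 0.014037382203766385 turn 60.10332700622105
```

```bash
python3 -m handwheel '[[[0,0,-0.001],0,-1],[[0,0,0],0,-1],[[0,0,0],0,-1]]' | grep force;python3 st.py
```

```text
force: [-0.7, -0.4, 3.8]
17.475 [0.5038 0.263  0.248 ] F [-0.6513 -0.4487  3.8004] M [-0.1529  0.1185  0.0239] 0.013672108838362777 turn 60.09589656981267
```

```bash
python3 -m handwheel '[[[0,0,-0.001],0,-1],[[0,0,0],0,-1],[[0,0,0],0,-1]]' | grep force;python3 st.py
```

```text
force: [-3.4, -3.6, 13.8]
17.85 [0.5038 0.2631 0.2479] F [-3.4374 -3.6151 13.8151] M [-0.6139  0.7223  0.006 ] 0.013240555211393749 turn 60.09109566392582
```

Contact at z = 0.248, as predicted. I'll ease off, open, and retreat straight up.

```bash
python3 -m handwheel '[[[0,0,0.001],0,-1],[[0,0,0],0,-1],[[0,0,0],0,-0.6],[[0,0,0],0,-0.4],[[0,0,0],0,-0.2],[[0,0,0],0,0],[[0,0,0],0,0]]' 20| grep -E 'force|width';python3 st.py
```

```text
force: [-0.6, 0.0, -0.3]
gripper_width: 0.0438
18.725 [0.5037 0.263  0.2477] F [-0.5917  0.0301 -0.3193] M [-0.0494 -0.0947 -0.0386] 0.04376354219609746 turn 60.102100956444154
```

```bash
python3 -m handwheel '[[[0,0,0.01],0,0],[[0,0,0.02],0,0],[[0,0,0.03],0,0],[[0,0,0.04],0,0],[[0,0,0.04],0,0],[[0,0,0.02],0,0],[[0,0,0],0,0],[[0,0,0],0,0]]' | grep -E 'force|width';python3 st.py
python3 - <<'E'
from h import *
from rig import get_image
for n in ('side','scene','wrist'): cv2.imwrite(f'pics/{n}7.png',get_image(n)[:,:,::-1])
E
```

```text
force: [0.4, -0.5, -0.4]
gripper_width: 0.0443
19.725 [0.5034 0.2626 0.4074] F [ 0.3523 -0.5092 -0.4474] M [-0.0244 -0.0714 -0.0036] 0.04431109398629105 turn 60.09940851775215
```

View pics/side7.png

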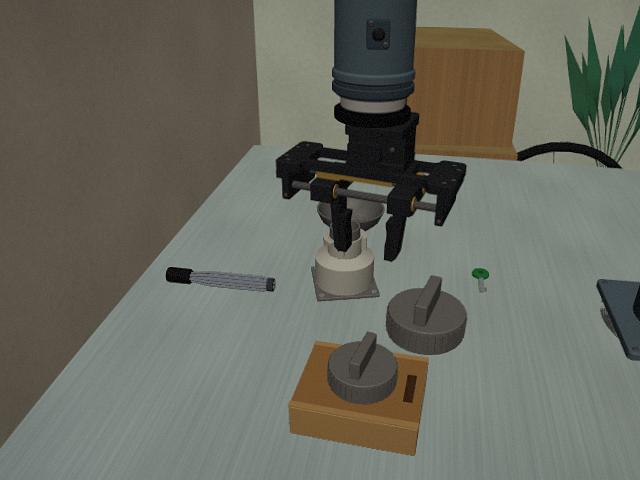

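View pics/wrist7.png

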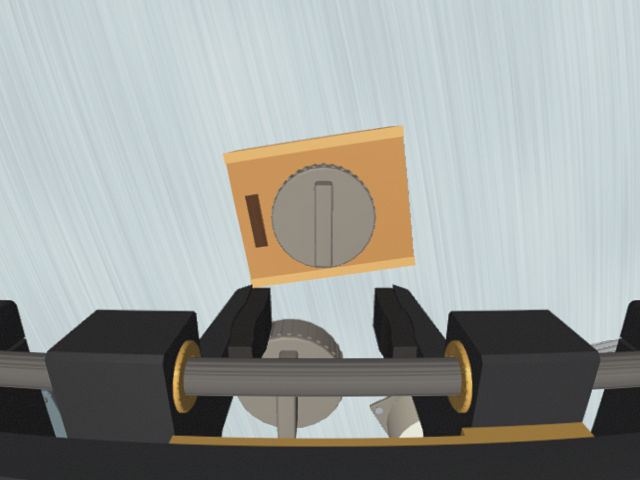

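View pics/scene7.png

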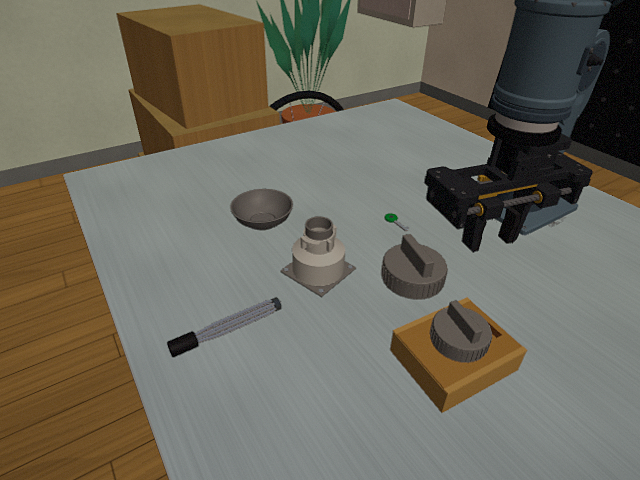

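The cap stands upright and flat near the lid's centre, at (462,332) in scene and (324,216) in wrist. I'll do one numeric check, then hand in.

```bash
python3 - <<'E'
from h import *
a=cv2.imread('pics/scene0.png').astype(int);b=cv2.imread('pics/scene7.png').astype(int)
d=abs(a-b).max(2)
for n,(x0,x1,y0,y1) in dict(bowl=(225,290,185,232),umb=(160,290,290,362),casefront=(385,530,362,412),decoy=(378,452,232,300)).items(): print(n,(d[y0:y1,x0:x1]>40).sum(),d[y0:y1,x0:x1].mean())
p=[plane('wrist',272,216,.08),plane('wrist',376,216,.08),plane('wrist',324,268,.08)];c=(p[0]+p[1])/2;print(c,np.linalg.norm(p[0]-p[1]))
k=[plane('wrist',*q,.05) for q in [(224,154),(403,126),(414,264),(252,287)]];print(sum(k)/4)
from rig import job
print(job.sign_off())
E
```

```text
bowl 0 5.9639934533551555
umb 0 6.733440170940171
casefront 0 6.652
decoy 0 6.043521462639109
[0.50408045 0.2646362  0.08      ] 0.0871809991234748
[0.50269053 0.26251655 0.05      ]
the job is handed in; nothing more can be done
None
```

The cap is off the tub and standing right way up on the lid of the bamboo case, and I have handed the job in at about 20 s of the 69 s allowed. Sign-off reports no verdict, so what follows is from my own readings.

- **Opening:** I gripped the cap by its wing and pressed with about 19–21 N. I turned it anticlockwise until the moment rose from 0.3 to 0.7 N m at 60–62°, well under the 3 N m limit. I then eased back 2° and let it spring up.
- **Lifting and placing:** The cap lifted off freely, and I set it down until it touched the lid. That last contact peaked at about 14 N before I eased off and let go.
- **Final checks:**
  - The cap measures 87 mm across, against 88 mm given.
  - Its centre is about 2.5 mm from the lid's centre.
  - The bowl, umbrella, case front and look-alike cap show no change between the first and last pictures.
  - The gripper is well above everything, with no contact force beyond sensor noise.

No check failed. The one disagreement was in locating the cap's axis: the camera views differed by up to 5 mm. I corrected for this by following the sideways force during the grip and lift.

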